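Hold a power-supply board down on a sprung test fixture

TASK

Pick up the power-supply board, set it squarely on the test fixture's sprung contact bed, inside the guide pins and with its terminal strip at the fixture's socket end. Press it down until it lands on the hard stop pillars, without forcing it, and finish while still holding it pressed down there with the fingers: do not let go. Leave the other things on the bench where they are.

Things in the scene. Friction and masses are not known exactly. Their poses are not given: they have to be found in the camera images.
- board: Loose power-supply board, about 200 g: green plate 120 (its x) x 76 (its y) x 4 mm thick, flat underneath. Origin: centre of the underside; z up. Near the -x edge a terminal strip 60 mm wide, 11 mm tall, beside it three capacitors at x = -35 mm, 22 mm tall; near the +x edge a black finned heatsink 56 mm wide, 24 mm tall. Starts component side up, yaw within 0.5 rad of 0.
- board_grip (a point): Top centre of the board's transformer, a block 36 (board x) x 30 (board y) x 30 mm tall at the middle of the board; this point is 34 mm above the board's origin. The place to grip, fingers closing along the board's y; the plate either side of it is clear (|x| under 25 mm, parts under 1.5 mm tall), so the fingertips can reach down to the plate.
- board_terminal_end (a point): On the board's underside, below the middle of the terminal strip: x = -52 mm in the board's frame.
- fixture: Test fixture, fixed: red-brown base, x -115 to +80, y -75 to +75 mm of its frame, top 36 mm above the bench. Origin: at bench height under the centre of the contact bed; z up. The board belongs with its origin over this origin and its x along this x. At x = -95, y = +-20 mm two round black sockets 16 mm wide, 12 mm tall: the socket end. Yaw within 0.35 rad of 0.
- fixture_pin (a point): Tip of one of six equal steel guide pins, 8 mm thick, that stand round the board's outline with 1.5 mm play to each edge: at (x, y) = (+-45, +-43.5) and (+-65.5, 0) mm of the fixture; straight up to 66 mm above the bench, then tapering to a 2 mm wide point at 73 mm, which leads the board in. This one is at (+65.5, 0).
- fixture_socket_end (a point): Point of the fixture at x = -52 mm, y = 0, 50 mm above the bench: where board_terminal_end belongs when the board is on the stops.
- stops: Four hard stop pillars, steel, 10 mm thick, fixed in the fixture at x = +-50, y = +-29 mm of its frame; flat tops 50 mm above the bench. Same origin and axes as the fixture. The board's underside lands on them. They are rigid: more than 60 N between board and pillars damages the board.
- bed (a joint): Contact bed, a 70 x 44 mm plate with rows of brass contacts between the pillars, sprung upwards. Value: how far it is pressed down, in m: 0 = up, top 60 mm above the bench; 0.010 = the board rests on the stops. The spring takes about 7 N to start moving and 13 N at the stops (600 N/m); the board's own weight does not move it.
- bed_top (a point): Centre of the contact bed's top face; moves down with it.
- display_board: Bystander: small circuit board 80 x 50 x 13 mm with a display. Origin: centre of the underside.
- cutters: Bystander: side cutters, 125 mm long, 12 mm tall, handles to its -x. Origin on the bench near the middle.
- screwdriver: Bystander: screwdriver lying along its x, from -77 to +85 mm, 18 mm thick. Lies beyond the fixture. Origin on its underside, in the middle.
- pen: Bystander: black pen lying along its x, 145 mm long, 12 mm tall. Lies beyond the board. Origin on its underside, in the middle.
- solder_spool: Bystander: grey solder spool standing upright, 48 mm wide, 40 mm tall. Origin: centre of the underside.
Not all that is in view belongs to the job. Several things have the shape of the board; the one meant has the colours described above. There is more than one size of the fixture; the one meant has the size given above.

How it is judged:
By the outcome, as a careful person would: the job done as asked, in the order asked, and still so for the second after the job is handed in, while the arm keeps its last pose, push and grip.
It also fails if it takes over 56 s, if anything falls off the work surface, if the arm or the gripper's body presses on something with over 40 N, if the wrist force passes 120 N, or if a joint passes its speed limit or range.

ROBOT

A 6-joint arm with a two-finger parallel gripper is mounted at the origin on the work surface. World frame = base frame: x ahead of the robot, y to its left, z up, the work surface at z = 0. Lengths are in m, angles in rad, forces in N, time in s.
With the tool pointing down it reaches from about 0.3 to 0.775 m from the base axis. Payload 14.6 kg.
Tool frame: the origin (TCP) lies between the finger pads; the fingertips stand 11 mm ahead of it and the grasp point (between the pads) lies 8 mm behind it (ctrl.nose_length is the distance from the TCP to the fingertips, in m); z points along the fingers, x is the direction in which the jaws open and shut, and the axes are right-handed (so a half turn about z gives the same grasp; the last joint's range is limited). The gripper opens to 94 mm and grips with 3 to 60 N. Pads are 16 mm wide; open, the fingers measure 119 mm over their backs; the gripper's body (75 mm by 177 mm) begins 78 mm behind the grasp point.
Start: joints at [1.124, 0.3, 1.521, -0, 1.321, -0.067], TCP at [0.204, 0.511, 0.216] pointing down, gripper open.
Joint ranges: [-3.03, 3.03], [-0.79, 2.21], [0.23, 2.52], [-1.04, 4.18], [0, 3.07], [-2.55, 2.55]. Speed limits (rad/s): [2.22, 2.22, 2.57, 3.14, 3.14, 3.14].

INTERFACE

Orientations are given as [roll, pitch, yaw] about the fixed x, y, z axes, in that order (R = Rz(yaw) Ry(pitch) Rx(roll)).
In Python, from station import ctrl gives the robot as it stands.
- The arm moves only by the tool jog_arm, never from a script. Its argument "increments" is a list of rows, each an object with "delta_pos": the shift along the world's x, y, z in units of 0.25 m (1.0 is 0.25 m), a list of three; "dr": the turn, a rotation vector about the world's x, y, z in units of 0.5 rad (1.0 is 0.5 rad), a list of three. A call has 1 to 20 rows; each row is the pose to reach, as a shift and turn from the pose commanded when the call began; what a row does not reach only later rows make up. A row lasts 1/10 s, in which the tool goes at most 50 mm and 8.59 degrees, less where a joint would pass 70% of its speed; a pose out of reach is approached as far as the arm can. A call with a number of a shift or a turn outside -1 to 1 is refused whole. A call with a gripper value outside its range is refused whole. "fingers" is the gripper's target within -1 to 1 (shut at 1, half-way at 0, fully open at -1), set as the call begins (left out, the last holds). The fingers move at their own pace and stop on an object; "squeeze" is the grip in N (left out, the last holds). Time passes only in rows, so rows that repeat a pose let the fingers close. It gives the time, the measured TCP pose, the force and the opening at its end, in the units of the state.
- ctrl.get_obs(): the state, without advancing time (a new reading comes with each control period).
- ctrl.camera(name): name is "scene" or "top" or "wrist"; returns the picture (420x560x3 uint8, red, green, blue); there is no depth.
- ctrl.camera_info(name): a dict with "vertical_fov" (degrees; the focal length in pixels is half the picture's height over the tangent of half this angle, whatever the lens; pixels are square), "cx", "cy" (the principal point, pixels), "k1" (the pictures are not rectified: a ray, as slopes to the right and down, at radius r is drawn at 1 + k1 r^2 times it, then the intrinsics apply), "rvec" (rotation vector, rad) and "tvec" (3), from world to camera coordinates, as OpenCV has them. Camera axes: x right, y down, z forward; pixel columns grow to the right and rows downward; lengths in m; the calibration is good to about 2 mm. A picture is of the moment at which its call begins: read the wrist's pose just before it. camera_info takes no time and is no camera call; for the wrist camera it gives the pose at the moment of the call.
- ctrl.hand_in(): hands the job in, once; it reports no verdict.
The state is a dict: "time_s": time; "qpos": joint angles; "joint_vel": joint speeds; "tau": joint torques, N m; "ee_pos": TCP position; "eef_rot": TCP orientation; "force": force on the tool from outside, world axes, zero at the start; "moment": the same for the moment, N m; "grip_width": finger opening in m.
Only numpy, scipy, OpenCV 4.12 (cv2) and the standard library are available. Lean on these libraries where they do the work, as an engineer would, in place of code of your own. Each camera call takes 0.05 s, during which the arm holds its last target. There are 200 camera calls.

## Working session

There is one attempt and no reset: what is moved stays moved. The work goes in short steps, Python scripts to look and compute and a tool call to move; the robot and the scene stay as the last step left them, time stands still between calls to the robot, and variables do not carry over. Pictures are saved under pics/ and viewed, about 8 in all and at most 12, crops included, and the job is handed in when it is done.

Besides the shell and the picture viewer there is one more tool, called after ">>>" as name([rows], argument=value, ...), one row to a line, values as JSON. jog_arm: Moves the arm, as the interface text tells. Its arguments: {"type":"object","properties":{"increments":{"type":"array"},"fingers":{"type":"number"},"squeeze":{"type":"number"}},"required":["increments"]}

```bash
mkdir -p pics; cat > h.py <<'E'
import numpy as np, cv2
from station import ctrl
def cam(n):
    i=ctrl.camera_info(n); f=210/np.tan(np.radians(i["vertical_fov"])/2)
    K=np.array([[f,0,i["cx"]],[0,f,i["cy"]],[0,0,1.]]); D=np.array([i["k1"],0,0,0.])
    return K,D,np.array(i["rvec"],float),np.array(i["tvec"],float)
def w(c,uv,z):
    K,D,r,t=c; p=cv2.undistortPoints(np.array(uv,float).reshape(-1,1,2),K,D,criteria=(3,50,1e-10)).reshape(-1,2)
    R=cv2.Rodrigues(r)[0]; o=-R.T@t; d=np.c_[p,np.ones(len(p))]@R
    return o+d*((np.array(z)-o[2])/d[:,2])[:,None]
def px(c,P):
    K,D,r,t=c; return cv2.projectPoints(np.array(P,float).reshape(-1,3),r,t,K,D)[0].reshape(-1,2)
def snap(n,f):
    c=cam(n); im=ctrl.camera(n)[:,:,::-1].copy(); cv2.imwrite(f"pics/{f}.png",im); np.save(f"pics/{f}.npy",np.array(c,dtype=object),allow_pickle=True); return c,im
def load(f): return tuple(np.load(f"pics/{f}.npy",allow_pickle=True)),cv2.imread(f"pics/{f}.png")
E
python3 - <<'E'
from h import *
a=snap("top","top")[1]; snap("scene","scene")
print(ctrl.get_obs(), ctrl.camera_info("top"),ctrl.camera_info("wrist"),ctrl.nose_length)
cv2.imwrite("pics/top_g.png",cv2.resize(a,(800,600)))
E
```

```text
{'time_s': 0.1, 'qpos': array([ 1.12442476e+00,  3.00406022e-01,  1.52153472e+00, -5.88111440e-06,
        1.32068549e+00, -6.66034397e-02]), 'joint_vel': array([ 0.00117615,  0.00059882, -0.00042304,  0.0006149 ,  0.00040419,
        0.00120932]), 'tau': array([-1.88293166e-04, -5.32648873e+01, -3.53279865e+01,  7.09624845e-02,
        2.36188306e-02, -1.20419284e-05]), 'ee_pos': array([0.20379527, 0.51060488, 0.21594163]), 'eef_rot': array([-3.14152955e+00,  1.03166983e-03,  1.19102970e+00]), 'force': array([-0.65762416,  0.34404405, -0.90892989]), 'moment': array([ 0.04309227, -0.05425621, -0.01546448]), 'grip_width': 0.09366899351677153} {'vertical_fov': 51.177305985988795, 'cx': 273.2564506157798, 'cy': 210.9556581953959, 'k1': 0.032346886355908794, 'rvec': array([ 2.17144788, -2.1841629 ,  0.10878853]), 'tvec': array([0.07674686, 0.46030215, 1.35093524])} {'vertical_fov': 60.04212844608858, 'cx': 278.4606726982233, 'cy': 206.50540580637957, 'k1': -0.06897508845553071, 'rvec': array([-2.42858245, -1.64428061, -0.20137183]), 'tvec': array([-0.55059575, -0.02485207,  0.38937604])} 0.011
```

View pics/top_g.png

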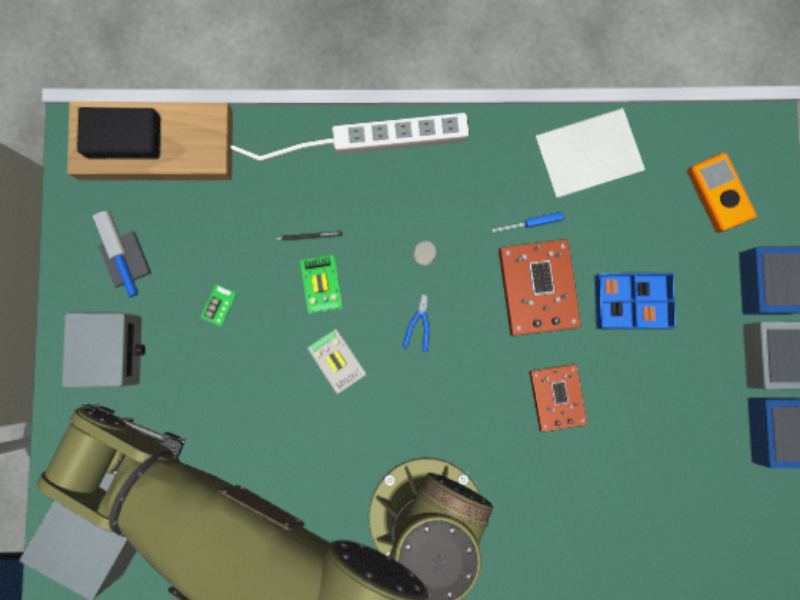

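View pics/scene.png

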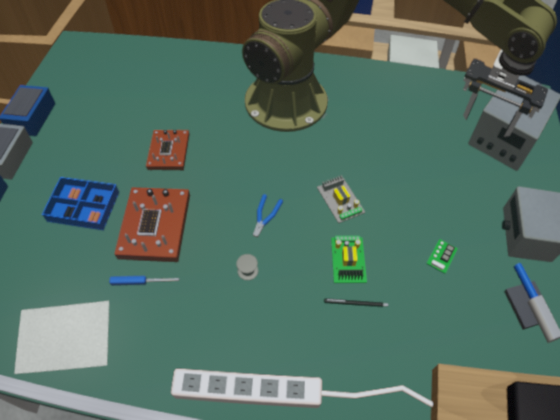

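Top view (800×600): two board-shaped things. The green one at (321,283) has a black heatsink. The pale/white one at (336,361) has green parts. The green one fits the description and lies on the near side of the pen, as described. There are two fixtures, large at (540,287) and small at (558,397). I'll confirm both choices by size in an enlarged crop.

```bash
python3 - <<'E'
from h import *
c,a=load("top")
A=a[165:280,195:265]; B=a[160:240,340:415]
A=cv2.resize(A,None,fx=5,fy=5,interpolation=2); B=cv2.resize(B,None,fx=5.5,fy=5.5,interpolation=2)
A=A[:440]; B=B[:440,:412]
cv2.imwrite("pics/crop.png",np.hstack([A,B])); print(A.shape,B.shape)
s=.7
print(w(c,np.array([[321,283],[540,287],[558,397]])*s,[.034,.036,.036]))
print("big base corners",w(c,np.array([[500,247],[569,240],[580,328],[512,335]])*s,[.036]*4))
E
```

```text
(440, 350, 3) (440, 412, 3)Traceback (most recent call last):
  File "<stdin>", line 8, in <module>
  File "h.py", line 8, in w
    K,D,r,t=c; p=cv2.undistortPoints(np.array(uv,float).reshape(-1,1,2),K,D,criteria=(3,50,1e-10)).reshape(-1,2)
                 ~~~~~~~~~~~~~~~~~~~^^^^^^^^^^^^^^^^^^^^^^^^^^^^^^^^^^^^^^^^^^^^^^^^^^^^^^^^^^^^^^
cv2.error: OpenCV(4.12.0) :-1: error: (-5:Bad argument) in function 'undistortPoints'
> Overload resolution failed:
>  - undistortPoints() got an unexpected keyword argument 'criteria'
>  - undistortPoints() got an unexpected keyword argument 'criteria'
```

View pics/crop.png

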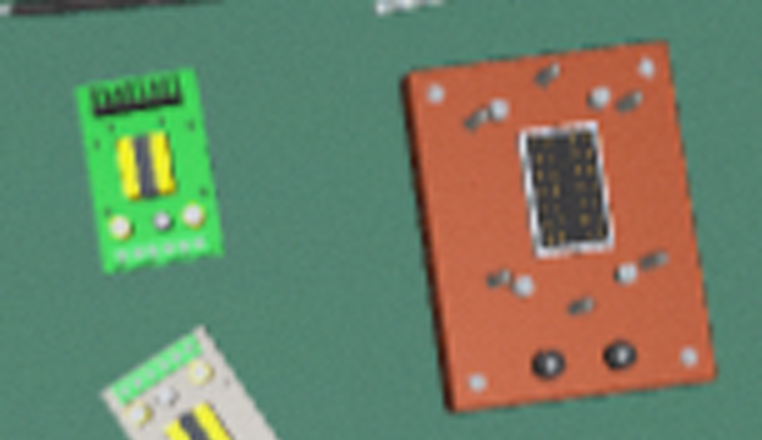

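Crop: the left object is the green board, with the black heatsink at the top (+x), the terminal strip at the bottom, and the transformer at (146,166). On the right is the large fixture, with its sockets at the bottom (-x) at (548,364) and (620,354). Next I'll check their sizes.

```bash
sed -i 's/cv2.undistortPoints(\(.*\),criteria=.*)\.resh/cv2.undistortPointsIter(\1,None,None,(3,50,1e-10)).resh/' h.py; grep -n Iter h.py; cat >> h.py <<'E'
def fit(P,Q): # 2D rigid: Q=R(yaw)P+t
    P=np.array(P,float);Q=np.array(Q)[:,:2]; p=P-P.mean(0);q=Q-Q.mean(0)
    y=np.arctan2((p[:,0]*q[:,1]-p[:,1]*q[:,0]).sum(),(p*q).sum()); R=np.array([[np.cos(y),-np.sin(y)],[np.sin(y),np.cos(y)]])
    t=Q.mean(0)-R@P.mean(0); return t,y,(Q-(P@R.T+t))*1000
E
python3 - <<'E'
from h import *
c,a=load("top")
b=(np.array([[76,88],[193,68],[222,253],[104,272]])+.5)/5-.5+[195,165]
o=fit(np.array([[60,38],[60,-38],[-60,-38],[-60,38]])/1e3,w(c,b,[.004]*4)); print(*o)
f=lambda q:(np.array(q)-[350,0]+.5)/5.5-.5+[340,160]
print(*fit(np.array([[80,75],[80,-75],[-115,-75],[-115,75]])/1e3,w(c,f([[410,73],[667,42],[715,377],[454,406]]),[.036]*4)))
print(*fit(np.array([[50,29],[50,-29],[-50,-29],[-50,29],[-95,20],[-95,-20]])/1e3,w(c,f([[499,109],[600,97],[627,272],[524,286],[548,362],[620,352]]),[.05]*4+[.048]*2)))
print(w(c,(np.array([[146,166]])+.5)/5-.5+[195,165],[.034]))
E
```

```text
8:    K,D,r,t=c; p=cv2.undistortPointsIter(np.array(uv,float).reshape(-1,1,2),K,D,None,None,(3,50,1e-10)).reshape(-1,2)
[0.50257673 0.22878244] 0.15718432686970335 [[-0.62246691 -0.52215263]
 [ 0.01751745  0.24094866]
 [ 0.16292219  0.46683534]
 [ 0.44202728 -0.18563137]]
[ 0.50839961 -0.24889351] 0.10903330555243153 [[-2.41493725 -1.86672913]
 [-1.83822929  1.25099039]
 [ 1.71135146  1.69125392]
 [ 2.54181508 -1.07551517]]
[ 0.50826031 -0.24819942] 0.11326059107672912 [[-0.54100608 -0.54238876]
 [-0.64174813  0.40200479]
 [ 0.10913479 -0.43667281]
 [-0.84759402 -0.61568142]
 [ 0.54289639  0.77519882]
 [ 1.37831705  0.41753938]]
[[0.50137833 0.2273831  0.034     ]]
```

>>> jog_arm([
  {"delta_pos": [1,-1,0],"dr": [0,0,1]},
  {"delta_pos": [1,-1,0],"dr": [0,0,1]},
  {"delta_pos": [1,-1,0],"dr": [0,0,1]},
  {"delta_pos": [1,-1,0],"dr": [0,0,1]},
  {"delta_pos": [1,-1,0],"dr": [0,0,1]},
  {"delta_pos": [1,-1,0],"dr": [0,0,1]},
  {"delta_pos": [1,-1,0],"dr": [0,0,1]},
  {"delta_pos": [1,-1,0],"dr": [0,0,1]},
], fingers=-1)

```text
time_s: 0.9
ee_pos: [0.4561, 0.2577, 0.2161]
eef_rot: [-3.141, 0.001, 1.688]
force: [-0.3, -0.2, -0.5]
grip_width: 0.0937
```

>>> jog_arm([
  {"delta_pos": [0.18,-0.12,-0.06],"dr": [0,0,0.072]},
  {"delta_pos": [0.18,-0.12,-0.06],"dr": [0,0,0.072]},
  {"delta_pos": [0.18,-0.12,-0.06],"dr": [0,0,0.072]},
  {"delta_pos": [0.18,-0.12,-0.06],"dr": [0,0,0.072]},
  {"delta_pos": [0.18,-0.12,-0.06],"dr": [0,0,0.072]},
])

```text
time_s: 1.4
ee_pos: [0.4982, 0.2317, 0.2019]
eef_rot: [3.141, -0.0, 1.728]
force: [-0.2, 0.6, 0.8]
grip_width: 0.0937
```

```bash
python3 - <<'E'
from h import *
c,a=snap("wrist","wb"); o=ctrl.get_obs(); print(o["ee_pos"],o["eef_rot"],o["time_s"],o["qpos"])
t=np.array([.5025,.2285]); R=np.array([[np.cos(.157),-np.sin(.157)],[np.sin(.157),np.cos(.157)]])
P=[[60,38,4],[60,-38,4],[-60,-38,4],[-60,38,4],[18,15,34],[18,-15,34],[-18,-15,34],[-18,15,34]]
p=px(c,[[*(R@np.array(q[:2])/1e3+t),q[2]/1e3] for q in P]); print(p.round(0).tolist())
cv2.imwrite("pics/wb2.png",cv2.resize(a,(800,600),interpolation=2))
E
```

```text
[0.4982652  0.23165083 0.20194799] [ 3.14097795e+00 -2.40388132e-04  1.72817619e+00] 1.45 [ 3.68479686e-01  3.10346359e-01  1.54182531e+00  1.10620602e-04
  1.28876956e+00 -1.35972718e+00]
[[310.0, 244.0], [238.0, 244.0], [235.0, 130.0], [312.0, 130.0], [289.0, 214.0], [258.0, 214.0], [257.0, 176.0], [290.0, 176.0]]
```

View pics/wb2.png

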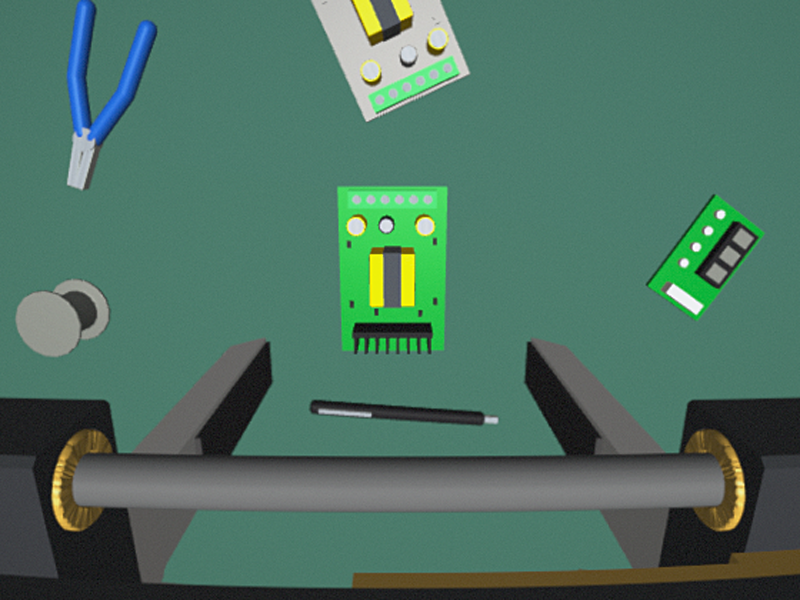

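The wrist view shows the green board upright, with plate corners at (338,187), (447,186), (446,350) and (343,350) in the 800×600 picture. That agrees with the prediction to about 1.5 px.

```bash
python3 - <<'E'
from h import *
c,a=load("wb")
s=lambda q:(np.array(q)+.5)*.7-.5
t,y,r=fit(np.array([[60,38],[60,-38],[-60,-38],[-60,38]])/1e3,w(c,s([[446,350],[343,350],[338,187],[447,186]]),[.004]*4)); print(t,y,r)
q=w(c,s([[370,307],[415,306],[414,252],[370,252]]),[.034]*4)[:,:2]; print(q.mean(0))
o=ctrl.get_obs(); print((t-o["ee_pos"][:2])/.25)
E
```

```text
[0.50295537 0.23002235] 0.16489072868865592 [[ 0.14480462  0.60205562]
 [-0.38479564 -0.42868419]
 [ 0.09099832  0.17026044]
 [ 0.1489927  -0.34363186]]
[0.50261382 0.22930149]
[ 0.01876068 -0.00651394]
```

>>> jog_arm([
  {"delta_pos": [0.016,-0.0045,-0.2],"dr": [0,0,0.01]},
  {"delta_pos": [0.016,-0.0045,-0.4],"dr": [0,0,0.01]},
  {"delta_pos": [0.016,-0.0045,-0.58],"dr": [0,0,0.01]},
  {"delta_pos": [0.016,-0.0045,-0.66],"dr": [0,0,0.01]},
  {"delta_pos": [0.016,-0.0045,-0.71],"dr": [0,0,0.01]},
  {"delta_pos": [0.016,-0.0045,-0.73],"dr": [0,0,0.01]},
  {"delta_pos": [0.016,-0.0045,-0.73],"dr": [0,0,0.01]},
  {"delta_pos": [0.016,-0.0045,-0.73],"dr": [0,0,0.01]},
])

```text
time_s: 2.25
ee_pos: [0.5035, 0.2301, 0.0203]
eef_rot: [3.14, -0.0, 1.732]
force: [-0.1, -0.2, 0.5]
grip_width: 0.0936
```

>>> jog_arm([
  {"delta_pos": [0,0,0],"dr": [0,0,0]},
  {"delta_pos": [0,0,0],"dr": [0,0,0]},
  {"delta_pos": [0,0,0],"dr": [0,0,0]},
  {"delta_pos": [0,0,0],"dr": [0,0,0]},
  {"delta_pos": [0,0,0],"dr": [0,0,0]},
  {"delta_pos": [0,0,0],"dr": [0,0,0]},
  {"delta_pos": [0,0,0],"dr": [0,0,0]},
  {"delta_pos": [0,0,0],"dr": [0,0,0]},
  {"delta_pos": [0,0,0],"dr": [0,0,0]},
  {"delta_pos": [0,0,0],"dr": [0,0,0]},
], fingers=1, squeeze=40)

```text
time_s: 3.25
ee_pos: [0.5029, 0.2296, 0.0189]
eef_rot: [-3.142, 0.0, 1.732]
force: [-0.9, -0.4, -0.0]
grip_width: 0.0299
```

>>> jog_arm([
  {"delta_pos": [0,0,0.04],"dr": [0,0,0]},
  {"delta_pos": [0,0,0.12],"dr": [0,0,0]},
  {"delta_pos": [0,0,0.24],"dr": [0,0,0]},
  {"delta_pos": [0,0,0.38],"dr": [0,0,0]},
  {"delta_pos": [0.02,-0.08,0.52],"dr": [0,0,0]},
  {"delta_pos": [0.06,-0.2,0.64],"dr": [0,0,0]},
  {"delta_pos": [0.1,-0.34,0.7],"dr": [0,0,-0.02]},
  {"delta_pos": [0.15,-0.5,0.72],"dr": [0,0,-0.05]},
  {"delta_pos": [0.2,-0.66,0.72],"dr": [0,0,-0.07]},
  {"delta_pos": [0.25,-0.82,0.72],"dr": [0,0,-0.09]},
  {"delta_pos": [0.3,-0.98,0.72],"dr": [0,0,-0.1]},
])

```text
time_s: 4.35
ee_pos: [0.578, -0.0169, 0.1997]
eef_rot: [3.141, -0.0, 1.682]
force: [0.3, 1.1, -1.3]
grip_width: 0.03
```

>>> jog_arm([
  {"delta_pos": [0.04,-0.16,0],"dr": [0,0,0]},
  {"delta_pos": [0.06,-0.32,0],"dr": [0,0,0]},
  {"delta_pos": [0.08,-0.48,0],"dr": [0,0,0]},
  {"delta_pos": [0.08,-0.64,0],"dr": [0,0,0]},
  {"delta_pos": [0.08,-0.78,0],"dr": [0,0,0]},
  {"delta_pos": [0.08,-0.88,0],"dr": [0,0,0]},
  {"delta_pos": [0.08,-0.93,0],"dr": [0,0,0]},
  {"delta_pos": [0.08,-0.93,0],"dr": [0,0,0]},
  {"delta_pos": [0.08,-0.93,0],"dr": [0,0,0]},
  {"delta_pos": [0.08,-0.93,0],"dr": [0,0,0]},
  {"delta_pos": [0.08,-0.93,0],"dr": [0,0,0]},
  {"delta_pos": [0.08,-0.93,0],"dr": [0,0,0]},
])

```text
time_s: 5.55
ee_pos: [0.5981, -0.2471, 0.1991]
eef_rot: [3.141, 0.0, 1.683]
force: [1.0, 0.9, -2.0]
grip_width: 0.0301
```

```bash
python3 - <<'E'
from h import *
c,a=snap("wrist","wf"); o=ctrl.get_obs(); print(o["ee_pos"],o["eef_rot"],o["time_s"],o["qpos"],o["force"],o["grip_width"])
t=np.array([.5083,-.2484]); y=.112;R=np.array([[np.cos(y),-np.sin(y)],[np.sin(y),np.cos(y)]])
P=[[50,29,50],[50,-29,50],[-50,-29,50],[-50,29,50],[45,43.5,73],[45,-43.5,73],[-45,-43.5,73],[-45,43.5,73],[65.5,0,73],[-65.5,0,73]]
p=px(c,[[*(R@np.array(q[:2])/1e3+t),q[2]/1e3] for q in P]); print(((p+.5)/.7-.5).round(0).tolist())
cv2.imwrite("pics/wf2.png",cv2.resize(a,(800,600),interpolation=2))
E
```

```text
[ 0.59800653 -0.24729864  0.19906966] [3.14152394e+00 8.64378047e-05 1.68265596e+00] 5.6 [-4.48696101e-01  5.32356135e-01  1.23612383e+00 -3.74041798e-05
  1.37300853e+00 -2.13134471e+00] [-0.04710418 -0.04671043 -1.04564581] 0.029466356336346748
[[459.0, 217.0], [363.0, 217.0], [361.0, 41.0], [463.0, 41.0], [489.0, 212.0], [335.0, 212.0], [331.0, 41.0], [495.0, 41.0], [412.0, 248.0], [413.0, -0.0]]
```

View pics/wf2.png

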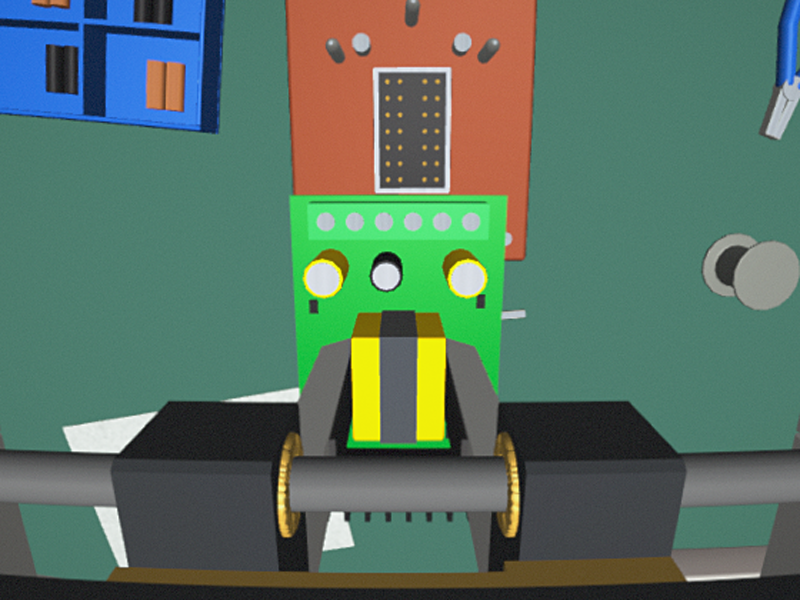

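Wrist view: the board is held level, with its terminal-edge corners at (290,196) and (508,196). The fixture's pillars are at (362,43) and (462,42), pin tips near (330,41) and (496,41), and the bed at (412,130). I'll enlarge the fixture part once.

```bash
python3 - <<'E'
from h import *
c,a=load("wf")
cv2.imwrite("pics/wf3.png",cv2.resize(a[0:148,195:375],None,fx=4,fy=4,interpolation=2))
E
```

```text
(no output)
```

View pics/wf3.png

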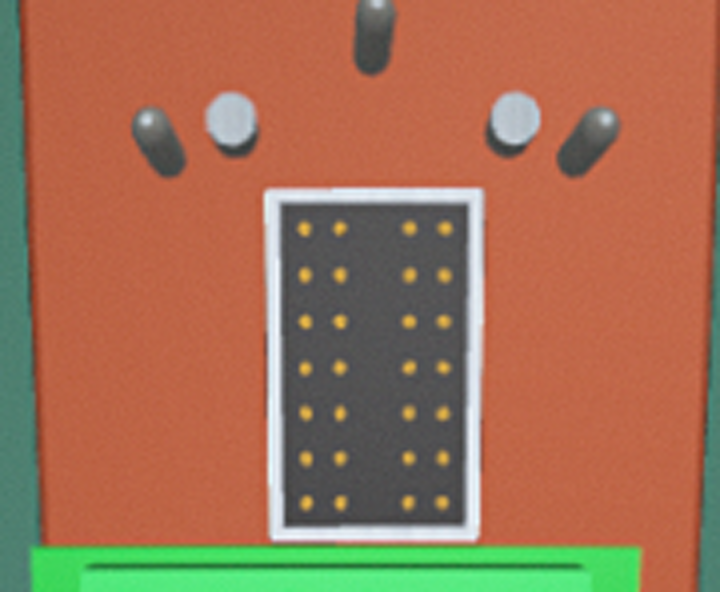

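```bash
python3 - <<'E'
from h import *
c,a=load("wf")
s=lambda q:(np.array(q)+.5)/4-.5+[195,0]
Q=w(c,s([[150,118],[603,117],[376,3],[231,119],[515,119],[265,189],[484,188],[479,541],[272,541]]),[.073]*3+[.05]*2+[.06]*4)
P=np.array([[-45,-43.5],[-45,43.5],[-65.5,0],[-50,-29],[-50,29],[-35,-22],[-35,22],[35,22],[35,-22]])/1e3
for k in (slice(0,5),slice(5,9),slice(0,9)):
    t,y,r=fit(P[k],Q[k]); print(t,y,r.round(1).tolist())
B=w(c,s([[32,547],[641,547]]),[.1845]*2); o=ctrl.get_obs(); 
d=B[1]-B[0]; by=np.arctan2(-d[0],d[1]); m=B.mean(0)[:2]+.06*np.array([np.cos(by),np.sin(by)])
print("board width",np.linalg.norm(d),"yaw",by,"centre",m,"tcp",o["ee_pos"],o["eef_rot"][2]-np.pi/2)
E
```

```text
[ 0.50871656 -0.24840251] 0.11552317262218836 [[-0.3, 0.7], [-0.2, -0.7], [0.2, -0.1], [0.1, 0.1], [0.2, -0.1]]
[ 0.50885872 -0.24822582] 0.11837592319058111 [[0.3, 0.2], [0.3, -0.3], [-0.1, -0.4], [-0.5, 0.5]]
[ 0.50877299 -0.2482663 ] 0.11756888789659421 [[-0.5, 0.7], [-0.1, -0.7], [0.1, -0.1], [-0.1, 0.0], [0.2, -0.1], [0.4, 0.2], [0.4, -0.2], [-0.0, -0.4], [-0.4, 0.5]]
board width 0.07556789055306219 yaw 0.11133816516329095 centre [ 0.59837706 -0.24641593] tcp [ 0.59800653 -0.24729864  0.19906966] 0.1118596283675859
```

>>> jog_arm([
  {"delta_pos": [-0.06,0,0],"dr": [0,0,0]},
  {"delta_pos": [-0.16,0,0],"dr": [0,0,0.012]},
  {"delta_pos": [-0.26,-0.005,-0.03],"dr": [0,0,0.012]},
  {"delta_pos": [-0.33,-0.005,-0.1],"dr": [0,0,0.012]},
  {"delta_pos": [-0.358,-0.005,-0.2],"dr": [0,0,0.012]},
  {"delta_pos": [-0.358,-0.005,-0.3],"dr": [0,0,0.012]},
  {"delta_pos": [-0.358,-0.005,-0.37],"dr": [0,0,0.012]},
  {"delta_pos": [-0.358,-0.005,-0.39],"dr": [0,0,0.012]},
  {"delta_pos": [-0.358,-0.005,-0.39],"dr": [0,0,0.012]},
  {"delta_pos": [-0.358,-0.005,-0.39],"dr": [0,0,0.012]},
  {"delta_pos": [-0.358,-0.005,-0.39],"dr": [0,0,0.012]},
  {"delta_pos": [-0.358,-0.005,-0.39],"dr": [0,0,0.012]},
  {"delta_pos": [-0.358,-0.005,-0.39],"dr": [0,0,0.012]},
  {"delta_pos": [-0.358,-0.005,-0.39],"dr": [0,0,0.012]},
])

```text
time_s: 7.0
ee_pos: [0.5085, -0.2491, 0.1017]
eef_rot: [3.141, 0.0, 1.688]
force: [-0.1, -0.0, -1.9]
grip_width: 0.0297
```

```bash
python3 - <<'E'
from h import *
c,a=snap("wrist","wh"); o=ctrl.get_obs(); print(o["ee_pos"],o["eef_rot"],o["time_s"],o["force"],o["moment"])
t=np.array([.5088,-.2482]); y=.1175;R=np.array([[np.cos(y),-np.sin(y)],[np.sin(y),np.cos(y)]])
P=[[-45,-43.5,73],[-45,43.5,73],[-65.5,0,73],[45,-43.5,73],[45,43.5,73],[-60,-38,83.5],[-60,38,83.5]]
print((px(c,[[*(R@np.array(q[:2])/1e3+t),q[2]/1e3] for q in P])).round(0).tolist())
cv2.imwrite("pics/wh2.png",cv2.resize(a[60:300,130:430],(750,600),interpolation=2))
E
```

```text
[ 0.5084306  -0.24912892  0.10158383] [3.14144243e+00 1.38392671e-04 1.68794844e+00] 7.05 [ 0.0742054   0.14364579 -1.68440464] [ 0.01916611  0.00305568 -0.00326679]
[[199.0, 163.0], [359.0, 163.0], [279.0, 124.0], [207.0, 312.0], [351.0, 311.0], [204.0, 136.0], [354.0, 136.0]]
```

View pics/wh2.png

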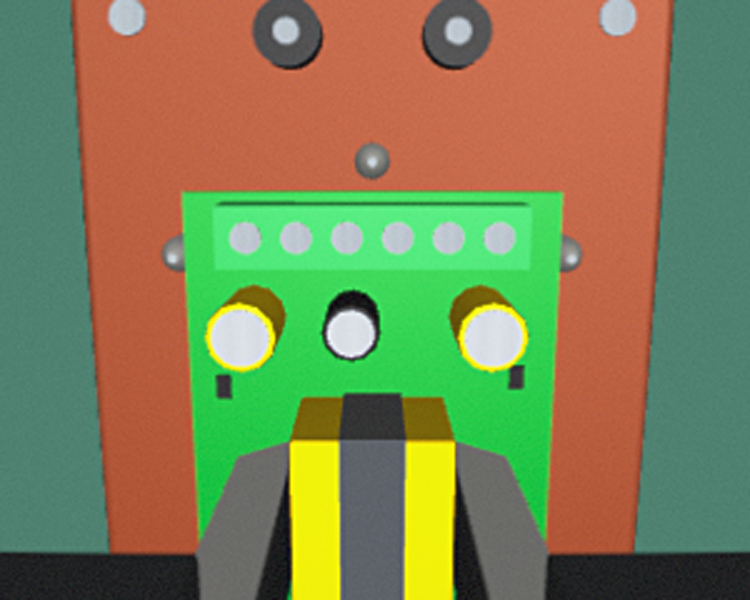

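Wrist view: the terminal edge runs from (183,192) to (563,192), with pin tips at (174,254), (572,254) and (372,159). All are within about 0.5 mm of the prediction and the board is centred, so I'll lower it between the pins.

>>> jog_arm([
  {"delta_pos": [0,0,-0.02],"dr": [0,0,0]},
  {"delta_pos": [0,0,-0.04],"dr": [0,0,0]},
  {"delta_pos": [0,0,-0.06],"dr": [0,0,0]},
  {"delta_pos": [0,0,-0.08],"dr": [0,0,0]},
  {"delta_pos": [0,0,-0.08],"dr": [0,0,0]},
  {"delta_pos": [0,0,-0.08],"dr": [0,0,0]},
  {"delta_pos": [0,0,-0.08],"dr": [0,0,0]},
])

```text
time_s: 7.75
ee_pos: [0.5085, -0.2492, 0.0816]
eef_rot: [3.141, 0.0, 1.688]
force: [-0.5, 0.1, -1.1]
grip_width: 0.0299
```

>>> jog_arm([
  {"delta_pos": [0,0,-0.006],"dr": [0,0,0]},
  {"delta_pos": [0,0,-0.012],"dr": [0,0,0]},
  {"delta_pos": [0,0,-0.018],"dr": [0,0,0]},
  {"delta_pos": [0,0,-0.024],"dr": [0,0,0]},
  {"delta_pos": [0,0,-0.024],"dr": [0,0,0]},
  {"delta_pos": [0,0,-0.024],"dr": [0,0,0]},
  {"delta_pos": [0,0,-0.024],"dr": [0,0,0]},
])

```text
time_s: 8.45
ee_pos: [0.5086, -0.2491, 0.0761]
eef_rot: [3.141, 0.0, 1.688]
force: [-2.6, 0.7, 5.9]
grip_width: 0.0297
```

>>> jog_arm([
  {"delta_pos": [0,0,-0.006],"dr": [0,0,0]},
  {"delta_pos": [0,0,-0.012],"dr": [0,0,0]},
  {"delta_pos": [0,0,-0.018],"dr": [0,0,0]},
  {"delta_pos": [0,0,-0.022],"dr": [0,0,0]},
  {"delta_pos": [0,0,-0.022],"dr": [0,0,0]},
  {"delta_pos": [0,0,-0.022],"dr": [0,0,0]},
  {"delta_pos": [0,0,-0.022],"dr": [0,0,0]},
])

```text
time_s: 9.15
ee_pos: [0.5086, -0.2491, 0.0708]
eef_rot: [3.141, 0.0, 1.688]
force: [-2.8, 1.5, 9.3]
grip_width: 0.0298
```

>>> jog_arm([
  {"delta_pos": [0,0,-0.003],"dr": [0,0,0]},
  {"delta_pos": [0,0,-0.006],"dr": [0,0,0]},
  {"delta_pos": [0,0,-0.006],"dr": [0,0,0]},
  {"delta_pos": [0,0,-0.006],"dr": [0,0,0]},
  {"delta_pos": [0,0,-0.006],"dr": [0,0,0]},
])

```text
time_s: 9.65
ee_pos: [0.5086, -0.2492, 0.0694]
eef_rot: [3.141, 0.0, 1.688]
force: [-3.9, 2.7, 10.9]
grip_width: 0.0297
```

>>> jog_arm([
  {"delta_pos": [0,0,-0.002],"dr": [0,0,0]},
  {"delta_pos": [0,0,-0.003],"dr": [0,0,0]},
  {"delta_pos": [0,0,-0.003],"dr": [0,0,0]},
  {"delta_pos": [0,0,-0.003],"dr": [0,0,0]},
])

```text
time_s: 10.05
ee_pos: [0.5086, -0.2492, 0.0689]
eef_rot: [3.141, 0.001, 1.688]
force: [-4.8, 3.0, 13.3]
grip_width: 0.03
```

>>> jog_arm([
  {"delta_pos": [0,0,-0.002],"dr": [0,0,0]},
  {"delta_pos": [0,0,-0.002],"dr": [0,0,0]},
  {"delta_pos": [0,0,-0.002],"dr": [0,0,0]},
  {"delta_pos": [0,0,-0.002],"dr": [0,0,0]},
])

```text
time_s: 10.45
ee_pos: [0.5086, -0.2492, 0.0689]
eef_rot: [3.141, 0.001, 1.688]
force: [-8.6, 4.9, 18.4]
grip_width: 0.0296
```

>>> jog_arm([
  {"delta_pos": [-0.001,0.0005,0],"dr": [0,0,0]},
  {"delta_pos": [-0.002,0.001,-0.001],"dr": [0,0,0]},
  {"delta_pos": [-0.002,0.001,-0.001],"dr": [0,0,0]},
  {"delta_pos": [-0.002,0.001,-0.001],"dr": [0,0,0]},
])

```text
time_s: 10.85
ee_pos: [0.5086, -0.2492, 0.0689]
eef_rot: [3.14, 0.001, 1.688]
force: [-4.9, 3.1, 18.3]
grip_width: 0.0297
```

```bash
python3 - <<'E'
from h import *
c,a=snap("wrist","we"); _,b=snap("scene","se"); o=ctrl.get_obs(); print(o["ee_pos"],o["eef_rot"],o["time_s"],o["force"],o["moment"],o["grip_width"],np.abs(o["joint_vel"]).max())
cv2.imwrite("pics/we2.png",np.hstack([cv2.resize(a[60:300,160:400],(400,400),interpolation=2),cv2.resize(b[160:280,90:210],(400,400),interpolation=2)]))
E
```

```text
[ 0.50859428 -0.24915287  0.06885918] [3.13958557e+00 1.36186169e-03 1.68802713e+00] 10.95 [-4.71653173  3.84168715 18.73996566] [0.84033882 1.02741428 0.01037202] 0.029666344081504894 0.0014633208144686574
```

View pics/we2.png

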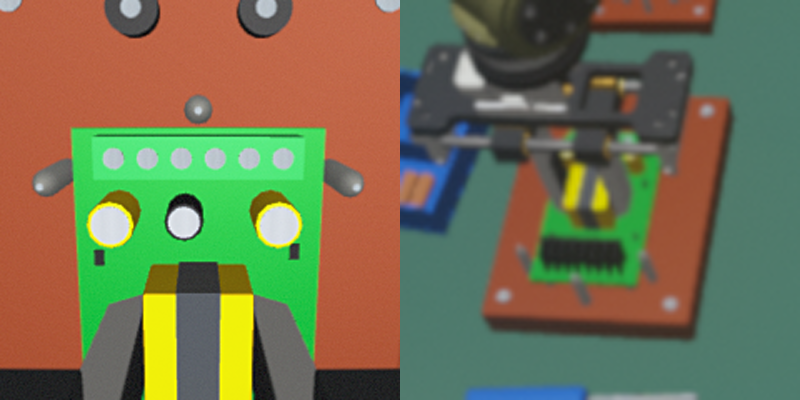

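>>> jog_arm([
  {"delta_pos": [-0.001,0.001,0],"dr": [0,0,0]},
  {"delta_pos": [-0.002,0.002,-0.001],"dr": [0,0,0]},
  {"delta_pos": [-0.002,0.002,-0.002],"dr": [0,0,0]},
  {"delta_pos": [-0.002,0.002,-0.002],"dr": [0,0,0]},
  {"delta_pos": [-0.002,0.002,-0.002],"dr": [0,0,0]},
  {"delta_pos": [-0.002,0.002,-0.002],"dr": [0,0,0]},
  {"delta_pos": [-0.002,0.002,-0.002],"dr": [0,0,0]},
  {"delta_pos": [-0.002,0.002,-0.002],"dr": [0,0,0]},
])

```text
time_s: 11.75
ee_pos: [0.5086, -0.2491, 0.0689]
eef_rot: [3.138, 0.003, 1.688]
force: [-3.7, 0.1, 20.4]
grip_width: 0.0304
```

>>> jog_arm([
  {"delta_pos": [0,0,0],"dr": [0,0,0]},
  {"delta_pos": [0,0,0],"dr": [0,0,0]},
  {"delta_pos": [0,0,0],"dr": [0,0,0]},
  {"delta_pos": [0,0,0],"dr": [0,0,0]},
  {"delta_pos": [0,0,0],"dr": [0,0,0]},
  {"delta_pos": [0,0,0],"dr": [0,0,0]},
  {"delta_pos": [0,0,0],"dr": [0,0,0]},
  {"delta_pos": [0,0,0],"dr": [0,0,0]},
  {"delta_pos": [0,0,0],"dr": [0,0,0]},
  {"delta_pos": [0,0,0],"dr": [0,0,0]},
])

```text
time_s: 12.75
ee_pos: [0.5086, -0.2491, 0.0689]
eef_rot: [3.138, 0.003, 1.688]
force: [-2.8, 0.8, 20.1]
grip_width: 0.0298
```

```bash
python3 -c "
from h import *
o=ctrl.get_obs(); print(o['ee_pos'],o['eef_rot'],o['force'],o['moment'])"
```

```text
[ 0.50858705 -0.24912283  0.06885033] [3.13828433e+00 2.56140124e-03 1.68788213e+00] [-2.79036126  0.75475763 20.12789253] [0.48279887 0.84302272 0.00636807]
```

```bash
python3 -c "
from station import ctrl
print(ctrl.hand_in())"
```

```text
the job is handed in; nothing more can be done
None
```

I gripped the green power-supply board by its transformer and set it on the large fixture, inside the guide pins and with its terminal strip at the socket end. I then pressed it down onto the stops. The job is handed in with the board still held down, at about 13 s on the robot's clock.

**Seating:** The tool stopped descending 68.9 mm above the bench, exactly 50 mm above the height where I gripped the board on the bench. That is the stop height, and the force rose there with no further travel.

**Force:** The upward force on the wrist was steady at about 20 N. By my estimate that leaves about 9 N on the pillars beyond the bed spring, well under 60 N.

**Last pictures:** They were taken just before the final small adjustment, which pressed about 0.5 mm more in the command. They show the board square between the visible pins. I did not check the bystanders one by one, but nothing was touched on the way.

**Imperfections:** About 3 N of sideways force was left, down from about 10 N at its worst, after I eased it off twice. The tool leans about 3–4 mrad. I took this as give in the arm and grip rather than the board sitting tilted, but did not check it with a further picture.

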